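# Hold the sprung tool-chest lid just short of its balance point

### The job

I have just fitted new springs to the lid of the green steel tool chest and want to set its stay screw. Take the lid with a light grip by the black T-shaped pull on its front, lift it gently until it is about ten degrees past its balance point without letting it spring open, then ease it back and hold it about five to ten degrees below the balance point, where it would drop shut without you. Finish while still gripping the pull with the lid held still there, never swing, slam or wrench the lid, and leave everything else on the bench where it is.

Things in the scene. Friction and masses are not known exactly. Their poses are not given: they have to be found in the camera images.
- tool_chest: Green painted steel tool chest standing fixed on the bench, 190 deep (its x) x 400 wide (its y), rim 105 high, 135 high with the lid shut. Origin: centre of its underside, z up. Its front faces its own -x, roughly towards the robot; the lid is hinged along the top of the rear (+x) wall.
- lid_hinge (a point): Middle of the lid's hinge line; at x +97, y 0, z +105 mm in the chest's frame. The hinge line runs along the chest's y axis.
- lid (a joint): Lid angle in rad: 0 shut, grows as the front edge rises and goes back over the hinge, stop at 1.92. Steel shell 30 mm high, about 1.1 kg, torsion springs on the hinge rod. Balance point at 0.96 rad (55 degrees) open, give or take 2 degrees as its weight varies: below it the lid falls shut, above it the springs throw it open. In between it weighs little: at most 2 N at the pull.
- pull_grip (a point): Middle of the bar of the lid's T-pull: a 9 mm stem straight out of the middle of the lid's front face, across its end a black bar 20 mm in diameter, 44 mm long, parallel to the hinge, centred 44 mm out from the face. With the lid shut at x -141, y 0, z +120 mm in the chest's frame. Pinched over its ends it turns between the pads; 20 to 40 N of grip is plenty.
- grease_tin: Bystander: closed metal tin, 72 mm across, 85 high, standing to the left of the chest (its +y side); origin under its centre.
- screw_jar: Bystander: glass jar with a dark metal cap, 64 mm across, 90 high, to the right of the chest (its -y side); origin under its centre.
- screwdriver: Bystander: screwdriver 200 mm long with a wooden handle, lying on the bench in front of the chest, left of the pull.
- spanner: Bystander: steel spanner 180 mm long, lying on the bench in front of the chest, right of the pull.
- tape_roll: Bystander: grey roll of tape, 96 mm across, 25 high, lying at the front left of the chest.
- hammer: Bystander: hammer 290 mm long, lying far to the right.
- offcut: Bystander: wooden offcut 110 x 60 x 35 mm, lying far to the left.

How it is judged:
By the outcome, as a careful person would: the job done as asked, in the order asked, and still so for the second after the job is handed in, while the arm keeps its last pose, push and grip.
It also fails if it takes over 38 s, if anything falls off the work surface, if the arm or the gripper's body presses on something with over 40 N, if the wrist force passes 120 N, or if a joint passes its speed limit or range.

### The arm

A 7-joint arm with a two-finger parallel gripper is mounted at the origin on the work surface. World frame = base frame: x ahead of the robot, y to its left, z up, the work surface at z = 0. Lengths are in m, angles in rad, forces in N, time in s.
With the tool pointing down it reaches from about 0.35 to 0.775 m from the base axis. Payload 3.1 kg.
Tool frame: the origin (TCP) lies between the finger pads, 19 mm behind the fingertips; this is the grasp point; z points along the fingers, y is the line along which they close (so a half turn about z gives the same grasp; the last joint's range is limited). The gripper opens to 85 mm and grips with 20 to 120 N. Pads are 22 mm wide; open, the fingers measure 114 mm over their backs; the gripper's body (76 mm by 85 mm) begins 54 mm behind the grasp point. The pads swing forward as they close: fully open they stand 13 mm farther back than shut.
Start: joints at [-1.188, 0.311, 0.014, 1.512, -0.004, 1.319, -0.027], TCP at [0.227, 0.501, 0.25] pointing down, gripper open.
Joint ranges: [-2.7, 2.7], [-0.3, 1.91], [-1.27, 1.3], [0.12, 2.57], [-1.44, 4.58], [0.2, 2.03], [-3.05, 3.05]. Speed limits (rad/s): [2.79, 2.79, 3.14, 3.14, 3.14, 3.14, 3.14].

### API

Orientations are given as a unit quaternion [x, y, z, w].
In Python, from rig import status, eyes, job gives the robot as it stands.
- The arm moves only by the tool play_rows, never from a script. Its argument "commands" is a list of rows, each an object with "dp": the shift along the world's x, y, z in units of 60 mm (1.0 is 60 mm), a list of three; "rot": the turn, a rotation vector about the world's x, y, z in degrees, a list of three; "fingers": the closure, from 0 (fully open) to 1 (shut). In form: [{"dp": [dx, dy, dz], "rot": [wx, wy, wz], "fingers": fingers}, ...]. A call has 1 to 8 rows; each row shifts and turns the commanded pose from where the row before left it; what a row does not reach is not made up. A row lasts 1/8 s, in which the tool goes at most 62.5 mm and 10.7 degrees, less where a joint would pass 70% of its speed; a pose out of reach is approached as far as the arm can. A call is refused whole if a number of a shift passes 1 or a number of a turn 10.7, either way. A call with a gripper value outside its range is refused whole. The fingers move at their own pace and stop on an object; "grip_force" is the grip in N (left out, the last holds). Time passes only in rows, so rows that do not move let the fingers close. It gives the time, the measured TCP pose, the force, the opening and the grip force at its end, in the units of the state.
- status.observe(): the state, without advancing time (a new reading comes with each control period).
- eyes.get_image(name): name is "scene" or "side" or "wrist"; returns a dict with "frame" (400x640x3 uint8, red, green, blue), "mtx" (3x3 intrinsics, pixels), "R" (3x3) and "t" (3): a world point X has camera coordinates R X + t. Camera axes: x right, y down, z forward; pixel columns grow to the right and rows downward; lengths in m; the calibration is good to about 2 mm. A picture is of the moment at which its call begins. There is no depth.
- job.hand_in(): hands the job in; it is judged then, once.
The state is a dict: "clock": time; "joint_pos": joint angles; "qvel": joint speeds; "joint_torque": joint torques, N m; "position": TCP position; "tcp_rot": TCP orientation; "contact_force": force on the tool from outside, world axes, zero at the start; "ft_torque": the same for the moment, N m; "gripper_width": finger opening in m; "grasp_force": force on a finger pad.
Only numpy, scipy, OpenCV 4.12 (cv2) and the standard library are available. Lean on these libraries where they do the work, as an engineer would, in place of code of your own. Each camera call takes 0.05 s, during which the arm holds its last target. There are 200 camera calls.

## Working session

There is one attempt and no reset: what is moved stays moved. The work goes in short steps, Python scripts to look and compute and a tool call to move; the robot and the scene stay as the last step left them, time stands still between calls to the robot, and variables do not carry over. Pictures are saved under pics/ and viewed, at most 10 in all, crops included, and the job is handed in when it is done.

Besides the shell and the picture viewer there is one more tool, called by a JSON object that holds its "name" and its "arguments", one argument or row to a line. play_rows: Moves the arm, as the interface text tells. Its arguments: {"type":"object","properties":{"commands":{"type":"array","items":{"type":"object","properties":{"dp":{"type":"array","items":{"type":"number"}},"rot":{"type":"array","items":{"type":"number"}},"fingers":{"type":"number"}}}},"grip_force":{"type":"number"}},"required":["commands"]}

```bash
mkdir -p pics; ls
python3 - <<'E'
from rig import status, eyes
import cv2,json,pickle
d={}
for n in("scene","side"):
    d[n]=eyes.get_image(n); cv2.imwrite(f"pics/{n}0.png",d[n]["frame"][:,:,::-1]); print(n,d[n]["mtx"].round(1).tolist(),d[n]["R"].round(3).tolist(),d[n]["t"].round(3).tolist())
pickle.dump(d,open("im0.pkl","wb"))
print(status.observe())
E
```

```text
pics
scene [[374.6, 0.0, 321.6], [0.0, 374.6, 207.4], [0.0, 0.0, 1.0]] [[0.529, 0.848, -0.002], [0.679, -0.425, -0.599], [-0.509, 0.315, -0.801]] [-0.282, -0.331, 1.588]
side [[368.9, 0.0, 322.7], [0.0, 368.9, 200.8], [0.0, 0.0, 1.0]] [[0.933, -0.36, -0.013], [-0.282, -0.708, -0.647], [0.224, 0.608, -0.762]] [-0.512, 0.22, 1.149]
{'clock': 0.1, 'joint_pos': array([-1.18770242,  0.31168712,  0.01401918,  1.51287277, -0.00439196,
        1.31918802, -0.02720193]), 'qvel': array([-0.00086079, -0.00162135,  0.00118648, -0.00465922,  0.00261119,
       -0.00068019, -0.00048128]), 'joint_torque': array([ 6.75955362e-04, -3.80851865e+01,  1.46820783e-01, -2.31237513e+01,
        1.24079906e-02,  8.09487974e-03, -5.18964338e-07]), 'position': array([0.22642706, 0.50057266, 0.24901664]), 'tcp_rot': array([ 2.10778170e-01,  9.77533342e-01, -1.04832822e-03, -1.72089255e-04]), 'contact_force': array([-1.14569437, -0.13301292, -0.29698326]), 'ft_torque': array([ 0.01713749, -0.04788022,  0.02853101]), 'grasp_force': 0.0, 'gripper_width': 0.0853759081868604}
```

View pics/scene0.png

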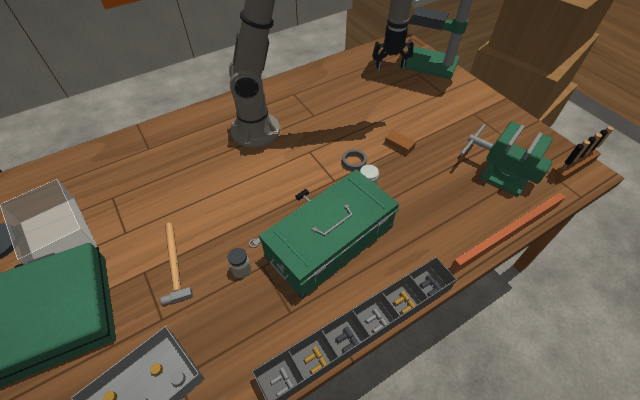

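View pics/side0.png

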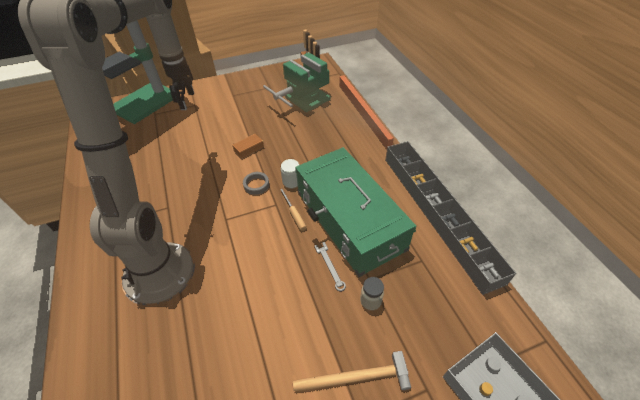

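The scene view shows the shut chest around (330,230), with its pull at about (302,195). In the side view the chest is around (355,210) and the pull at about (315,213). I'll fit the chest pose to its green silhouette in both views.

```bash
cat > fit.py <<'E'
import cv2,pickle,numpy as np
from scipy.optimize import minimize
d=pickle.load(open("im0.pkl","rb"))
def proj(c,X): 
    p=(np.atleast_2d(X)@c["R"].T+c["t"])@c["mtx"].T; return p[:,:2]/p[:,2:]
def T(p,X):
    c,s=np.cos(p[2]),np.sin(p[2]); return np.atleast_2d(X)@np.array([[c,-s,0],[s,c,0],[0,0,1]]).T+[p[0],p[1],0]
box=np.array([[x,y,z] for x in(-.095,.095) for y in(-.2,.2) for z in(0,.135)])
win={"scene":(255,165,405,300),"side":(290,145,420,275)}
m={}
for n,c in d.items():
    h=cv2.cvtColor(c["frame"],cv2.COLOR_RGB2HSV); g=((h[...,0]>60)&(h[...,0]<95)&(h[...,1]>90)).astype(np.uint8)
    w=win[n]; k=np.zeros_like(g); k[w[1]:w[3],w[0]:w[2]]=g[w[1]:w[3],w[0]:w[2]]
    cs,_=cv2.findContours(k,cv2.RETR_EXTERNAL,cv2.CHAIN_APPROX_NONE); q=max(cs,key=cv2.contourArea)
    m[n]=cv2.fillPoly(np.zeros_like(g),[cv2.convexHull(q)],1).astype(float); print(n,m[n].sum())
def sil(c,p):
    hl=cv2.convexHull(proj(c,T(p,box)).astype(np.float32)); big=np.zeros((1600,2560),np.uint8)
    cv2.fillPoly(big,[np.round((hl+.5)*4-.5).astype(int)],255); return cv2.resize(big,(640,400),interpolation=cv2.INTER_AREA)/255
cost=lambda p:sum(np.abs(sil(c,p)-m[n]).sum() for n,c in d.items())
if __name__=="__main__":
    best=None
    for a in(-.3,-.1,.1,.3):
        r=minimize(cost,[.62,0,a],method="Nelder-Mead",options=dict(initial_simplex=np.array([.62,0,a])+np.array([[0,0,0],[.06,0,0],[0,.06,0],[0,0,.15]]),xatol=1e-4,fatol=.1,maxiter=300))
        if best is None or r.fun<best.fun: best=r
    p=best.x; print(p,best.fun)
    for n in m:
        f=lambda p:np.abs(sil(d[n],p)-m[n]).sum(); r=minimize(f,p,method="Nelder-Mead",options=dict(initial_simplex=p+np.array([[0,0,0],[.02,0,0],[0,.02,0],[0,0,.05]]))); print(n,r.x,r.fun)
    np.save("p.npy",p); out=[]
    for n,c in d.items():
        w=win[n]; im=cv2.resize(c["frame"][w[1]:w[3],w[0]:w[2],::-1],None,fx=3,fy=3,interpolation=cv2.INTER_CUBIC)
        f=lambda X:np.round((proj(c,T(p,X))+.5-w[:2])*3).astype(int)
        b=f(box)
        for i,j in((0,1),(0,2),(1,3),(2,3),(4,5),(4,6),(5,7),(6,7),(0,4),(1,5),(2,6),(3,7)): cv2.line(im,b[i].tolist(),b[j].tolist(),(0,0,255),1)
        e=f([[-.141,-.022,.12],[-.141,.022,.12]]); cv2.line(im,e[0].tolist(),e[1].tolist(),(0,255,255),1)
        out.append(cv2.copyMakeBorder(im,0,420-im.shape[0],0,0,cv2.BORDER_CONSTANT))
    cv2.imwrite("pics/fit.png",np.hstack(out)[:, :800])
    print("pull",T(p,[-.141,0,.12]),"hinge",T(p,[.097,0,.105]))
E
python3 fit.py
```

```text
scene 9276.0
side 5990.0
[ 0.63451098 -0.02981175  0.1531147 ] 2679.478431372549
scene [ 0.63392822 -0.03007923  0.1553724 ] 137.2705882352941
side [0.65973298 0.02851222 0.0631902 ] 2032.670588235294
pull [[ 0.49516056 -0.05131666  0.12      ]] hinge [[ 0.73037616 -0.01501758  0.105     ]]
```

View pics/fit.png

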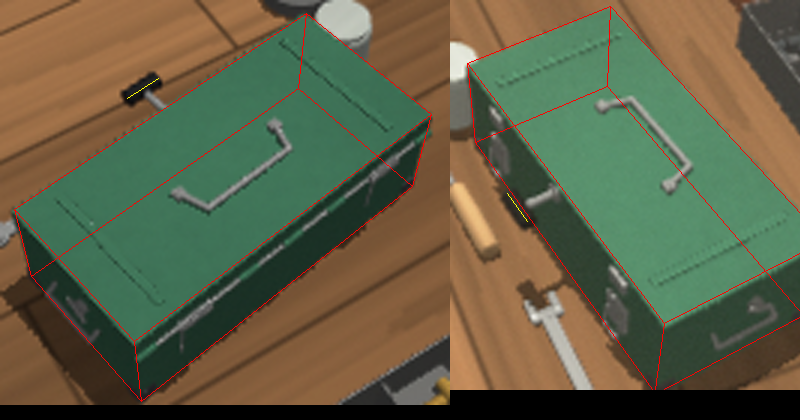

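The silhouette fit and the projected bar line up in both views. The bar is at about (141,88) in the left crop and (515,208) in the right. The pull is at (0.495, -0.051, 0.12) with the chest yawed 8.8°. Next I'll move above the pull.

{"name": "play_rows", "arguments": {
  "commands": [
    {"dp":[0.14,-0.29,0],"rot":[0,0,2],"fingers":0},
    {"dp":[0.28,-0.58,0],"rot":[0,0,2],"fingers":0},
    {"dp":[0.28,-0.58,0],"rot":[0,0,2],"fingers":0},
    {"dp":[0.28,-0.58,0],"rot":[0,0,2],"fingers":0},
    {"dp":[0.28,-0.58,0],"rot":[0,0,2],"fingers":0},
    {"dp":[0.28,-0.58,0],"rot":[0,0,2],"fingers":0},
    {"dp":[0.28,-0.58,0],"rot":[0,0,2],"fingers":0},
    {"dp":[0.28,-0.58,0],"rot":[0,0,2],"fingers":0}
  ],
  "grip_force": 25
}}

```text
clock: 1.1
position: [0.3528, 0.2387, 0.2496]
tcp_rot: [0.072, 0.997, -0.0, -0.0]
contact_force: [0.4, 0.3, 0.7]
gripper_width: 0.0855
grasp_force: 0.0
```

{"name": "play_rows", "arguments": {
  "commands": [
    {"dp":[0.28,-0.58,0],"rot":[0,0,2],"fingers":0},
    {"dp":[0.28,-0.58,0],"rot":[0,0,2],"fingers":0},
    {"dp":[0.28,-0.58,0],"rot":[0,0,2],"fingers":0},
    {"dp":[0.28,-0.58,0],"rot":[0,0,2],"fingers":0},
    {"dp":[0.28,-0.58,0],"rot":[0,0,2],"fingers":0},
    {"dp":[0.28,-0.58,0],"rot":[0,0,2],"fingers":0},
    {"dp":[0.28,-0.58,0],"rot":[0,0,2],"fingers":0},
    {"dp":[0.28,-0.58,0],"rot":[0,0,2],"fingers":0}
  ]
}}

```text
clock: 2.1
position: [0.4872, -0.0392, 0.2496]
tcp_rot: [-0.068, 0.998, 0.0, -0.0]
contact_force: [0.5, 0.7, -0.3]
gripper_width: 0.0856
grasp_force: 0.0
```

```bash
cat > st.py <<'E'
from rig import status
import numpy as np
from scipy.spatial.transform import Rotation as Ro
np.set_printoptions(precision=4,suppress=True)
P=np.load("p.npy"); c,s=np.cos(P[2]),np.sin(P[2]); ex=np.array([c,s,0]); H=np.array([P[0],P[1],0])+.097*ex+[0,0,.105]
def arc(deg):
    a=np.radians(deg)+np.arctan2(.015,.238); r=np.hypot(.015,.238); return H-r*np.cos(a)*ex+[0,0,r*np.sin(a)]
def show():
    o=status.observe(); M=Ro.from_quat(o["tcp_rot"]).as_matrix(); t=o["position"]
    v=t-H; th=np.degrees(np.arctan2(v[2],-v@ex)-np.arctan2(.015,.238))
    print("t",o["clock"],"tcp",t,"F",o["contact_force"],"M",o["ft_torque"],"w",o["gripper_width"],"g",o["grasp_force"])
    print("toolY heading",np.degrees(np.arctan2(M[1,1],M[0,1])),"toolZ",M[:,2],"lid",th,"radius",np.hypot(v[2],v@ex),"lat",v@[-s,c,0],"j",o["joint_pos"])
    return o,t
if __name__=="__main__":
    import sys
    o,t=show()
    for a in sys.argv[1:]: print(a,arc(float(a)),"dp",(arc(float(a))-t)/.06)
E
python3 st.py 0
```

```text
t 2.1 tcp [ 0.4872 -0.0392  0.2496] F [ 0.5414  0.7176 -0.3054] M [ 0.0313 -0.0492  0.054 ] w 0.08564496444586242 g 0.0
toolY heading 97.7497925840709 toolZ [-0.0008  0.0002 -1.    ] lid 27.037815238606854 radius 0.28368504601957323 lat 0.013168921730145323 j [-0.3698  0.1948  0.4918  1.687  -0.0955  1.2845  1.8473]
0 [ 0.4952 -0.0513  0.12  ] dp [ 0.1334 -0.2015 -2.1599]
```

{"name": "play_rows", "arguments": {
  "commands": [
    {"dp":[0.14,-0.2,0],"rot":[0,0,1],"fingers":0},
    {"dp":[0,0,-0.3],"rot":[0,0,0],"fingers":0},
    {"dp":[0,0,-0.5],"rot":[0,0,0],"fingers":0},
    {"dp":[0,0,-0.4],"rot":[0,0,0],"fingers":0},
    {"dp":[0,0,0],"rot":[0,0,0],"fingers":0}
  ]
}}

```text
clock: 2.72
position: [0.4934, -0.0499, 0.1759]
tcp_rot: [-0.076, 0.997, 0.0, -0.003]
contact_force: [-0.3, 0.2, -0.0]
gripper_width: 0.0851
grasp_force: 0.0
```

Run:
```python
from st import *
from rig import eyes
from fit import proj
import cv2
show()
out=[]
for n in("wrist","side"):
    c=eyes.get_image(n); im=c["frame"][:,:,::-1].copy()
    q=proj(c,[arc(0)-.022*np.array([-s,c_:=np.cos(P[2]),0]),arc(0)+.022*np.array([-s,c_,0])]); print(n,q)
    u,v=(320,240) if n=="wrist" else q.mean(0)
    if n=="wrist": im=cv2.resize(im,(400,250))
    else:
        u,v=int(u),int(v); im=cv2.resize(im[v-31:v+31,u-50:u+50],(400,248),interpolation=cv2.INTER_CUBIC); im=cv2.copyMakeBorder(im,0,2,0,0,cv2.BORDER_CONSTANT)
    out.append(im)
cv2.imwrite("pics/pre.png",np.hstack(out))
```

```text
scene 9276.0
side 5990.0
t 2.725 tcp [ 0.4934 -0.0499  0.1759] F [-0.2907  0.2243 -0.0436] M [-0.0318 -0.002   0.0066] w 0.08514336566120857 g 0.0
toolY heading 98.66266484000943 toolZ [-0.0057  0.0001 -1.    ] lid 12.885387978401923 radius 0.2497921703400344 lat 0.0016198888222003077 j [-0.331   0.2778  0.4876  1.781  -0.1422  1.1234  1.9251]
wrist [[287.0764 230.0344]
 [352.4128 229.871 ]]
side [[315.3329 218.3223]
 [308.4655 208.6674]]
```

View pics/pre.png

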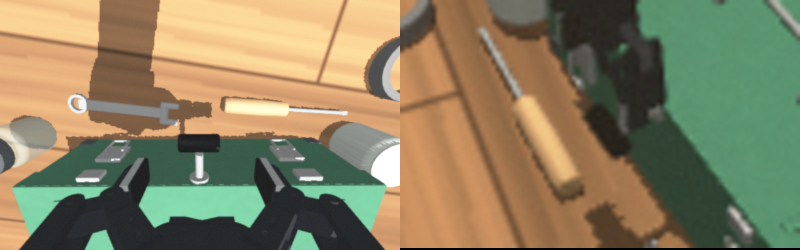

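In the wrist view the bar is at about (199,143), or (318,229) at full scale, against a prediction of (320,230). That's within about 1 mm, so I'll descend and grip.

{"name": "play_rows", "arguments": {
  "commands": [
    {"dp":[0.03,-0.02,-0.3],"rot":[0,0,0],"fingers":0},
    {"dp":[0,0,-0.4],"rot":[0,0,0],"fingers":0},
    {"dp":[0,0,-0.27],"rot":[0,0,0],"fingers":0},
    {"dp":[0,0,0],"rot":[0,0,0],"fingers":0.2},
    {"dp":[0,0,0],"rot":[0,0,0],"fingers":0.35}
  ],
  "grip_force": 25
}}

```text
clock: 3.45
position: [0.4981, -0.0516, 0.1208]
tcp_rot: [-0.076, 0.997, -0.0, 0.001]
contact_force: [-0.1, -0.3, 0.5]
gripper_width: 0.0555
grasp_force: 0.0
```

```bash
python3 st.py 0
```

```text
t 3.45 tcp [ 0.4981 -0.0516  0.1208] F [-0.0985 -0.274   0.4855] M [ 0.0016  0.0191 -0.0101] w 0.05546160413351858 g 0.0
toolY heading 98.66452348116752 toolZ [ 0.0019 -0.0001 -1.    ] lid 0.22872789692976397 radius 0.23565929403371955 lat -0.0007216038647647263 j [-0.3084  0.3466  0.4732  1.845  -0.1863  0.9916  1.9648]
0 [ 0.4952 -0.0513  0.12  ] dp [-0.0491  0.0046 -0.0127]
```

{"name": "play_rows", "arguments": {
  "commands": [
    {"dp":[-0.05,0,-0.02],"rot":[0,0,0],"fingers":0.4},
    {"dp":[0,0,0],"rot":[0,0,0],"fingers":0.5},
    {"dp":[0,0,0],"rot":[0,0,0],"fingers":0.6},
    {"dp":[0,0,0],"rot":[0,0,0],"fingers":0.7},
    {"dp":[0,0,0],"rot":[0,0,0],"fingers":0.7}
  ]
}}

```text
clock: 4.08
position: [0.4945, -0.0529, 0.1189]
tcp_rot: [-0.075, 0.997, -0.001, 0.0]
contact_force: [-0.7, -6.0, 1.8]
gripper_width: 0.0435
grasp_force: 26.7
```

```bash
python3 st.py 0 5 10 15
```

```text
t 4.075 tcp [ 0.4945 -0.0529  0.1189] F [-0.7447 -6.0206  1.8459] M [-1.207  -0.0029  0.1902] w 0.043536984654940845 g 26.694084405899048
toolY heading 98.62711735624718 toolZ [ 0.0008 -0.0019 -1.    ] lid -0.2663556302779889 radius 0.23932193430776816 lat -0.0014805736654767906 j [-0.309   0.3431  0.4746  1.8553 -0.1834  0.9854  1.9649]
0 [ 0.4952 -0.0513  0.12  ] dp [0.0113 0.0267 0.0176]
5 [ 0.4973 -0.051   0.1407] dp [0.0478 0.0323 0.3624]
10 [ 0.5013 -0.0504  0.1611] dp [0.1138 0.0425 0.7026]
15 [ 0.507  -0.0495  0.1811] dp [0.2088 0.0572 1.0357]
```

```bash
cat > plan.py <<'E'
from st import *
def rows(angs,a0):
    e=np.zeros(3); prev=arc(a0)
    for a in angs:
        d=(arc(a)-prev)/.06+e; r=np.round(d,2); e=d-r; prev=arc(a); print(a,(r+0.).tolist())
if __name__=="__main__":
    rows([.5,1.5,3,4.5,6,7.5,9,10]+[11.5+1.5*i for i in range(0,36)],0)
E
python3 plan.py
```

```text
0.5 [0.0, 0.0, 0.03]
1.5 [0.01, 0.0, 0.07]
3 [0.01, 0.0, 0.11]
4.5 [0.01, 0.0, 0.1]
6 [0.02, 0.01, 0.1]
7.5 [0.02, 0.0, 0.11]
9 [0.02, 0.0, 0.1]
10 [0.01, 0.01, 0.07]
11.5 [0.03, 0.0, 0.1]
13.0 [0.03, 0.0, 0.1]
14.5 [0.03, 0.01, 0.1]
16.0 [0.03, 0.0, 0.09]
17.5 [0.04, 0.01, 0.1]
19.0 [0.03, 0.01, 0.1]
20.5 [0.04, 0.0, 0.09]
22.0 [0.05, 0.01, 0.1]
23.5 [0.04, 0.01, 0.09]
25.0 [0.05, 0.0, 0.09]
26.5 [0.05, 0.01, 0.09]
28.0 [0.05, 0.01, 0.09]
29.5 [0.06, 0.01, 0.09]
31.0 [0.06, 0.01, 0.09]
32.5 [0.06, 0.01, 0.08]
34.0 [0.06, 0.0, 0.09]
35.5 [0.06, 0.01, 0.08]
37.0 [0.07, 0.01, 0.08]
38.5 [0.07, 0.02, 0.07]
40.0 [0.07, 0.01, 0.08]
41.5 [0.07, 0.01, 0.08]
43.0 [0.07, 0.01, 0.07]
44.5 [0.08, 0.01, 0.07]
46.0 [0.07, 0.01, 0.07]
47.5 [0.08, 0.01, 0.06]
49.0 [0.08, 0.02, 0.07]
50.5 [0.09, 0.01, 0.06]
52.0 [0.08, 0.01, 0.06]
53.5 [0.09, 0.02, 0.06]
55.0 [0.08, 0.01, 0.05]
56.5 [0.09, 0.01, 0.06]
58.0 [0.09, 0.02, 0.05]
59.5 [0.09, 0.01, 0.04]
61.0 [0.1, 0.02, 0.05]
62.5 [0.09, 0.01, 0.04]
64.0 [0.09, 0.01, 0.04]
```

{"name": "play_rows", "arguments": {
  "commands": [
    {"dp":[0,-0.02,0.03],"rot":[0,0,0],"fingers":0.7},
    {"dp":[0.01,0,0.07],"rot":[0,0,0],"fingers":0.7},
    {"dp":[0.01,0,0.11],"rot":[0,0,0],"fingers":0.7},
    {"dp":[0.01,0,0.1],"rot":[0,0,0],"fingers":0.7},
    {"dp":[0.02,0.01,0.1],"rot":[0,0,0],"fingers":0.7},
    {"dp":[0.02,0,0.11],"rot":[0,0,0],"fingers":0.7},
    {"dp":[0.02,0,0.1],"rot":[0,0,0],"fingers":0.7},
    {"dp":[0.01,0.01,0.07],"rot":[0,0,0],"fingers":0.7}
  ]
}}

```text
clock: 5.08
position: [0.5006, -0.052, 0.1604]
tcp_rot: [-0.075, 0.997, -0.0, 0.0]
contact_force: [3.6, -5.5, -3.0]
gripper_width: 0.0437
grasp_force: 26.0
```

```bash
python3 st.py 10
```

```text
t 5.075 tcp [ 0.5006 -0.052   0.1604] F [ 3.6469 -5.4702 -3.027 ] M [-1.1017 -0.4231  0.1007] w 0.043711891503195544 g 26.023159325122833
toolY heading 98.64865133410362 toolZ [ 0.0008 -0.0008 -1.    ] lid 9.788997261577 radius 0.23923918428397872 lat -0.0014637040187360437 j [-0.3212  0.3051  0.485   1.789  -0.1583  1.0852  1.9405]
10 [ 0.5013 -0.0504  0.1611] dp [0.0119 0.0265 0.0113]
```

{"name": "play_rows", "arguments": {
  "commands": [
    {"dp":[0.03,-0.02,0.1],"rot":[0,0,0],"fingers":0.7},
    {"dp":[0.03,0,0.1],"rot":[0,0,0],"fingers":0.7},
    {"dp":[0.03,0.01,0.1],"rot":[0,0,0],"fingers":0.7},
    {"dp":[0.03,0,0.09],"rot":[0,0,0],"fingers":0.7},
    {"dp":[0.04,0.01,0.1],"rot":[0,0,0],"fingers":0.7},
    {"dp":[0.03,0.01,0.1],"rot":[0,0,0],"fingers":0.7},
    {"dp":[0.04,0,0.09],"rot":[0,0,0],"fingers":0.7},
    {"dp":[0.05,0.01,0.1],"rot":[0,0,0],"fingers":0.7}
  ]
}}

```text
clock: 6.08
position: [0.5168, -0.0495, 0.2069]
tcp_rot: [-0.076, 0.997, 0.001, -0.001]
contact_force: [0.2, 0.6, -3.0]
gripper_width: 0.0434
grasp_force: 26.0
```

{"name": "play_rows", "arguments": {
  "commands": [
    {"dp":[0.04,0.01,0.09],"rot":[0,0,0],"fingers":0.7},
    {"dp":[0.05,0,0.09],"rot":[0,0,0],"fingers":0.7},
    {"dp":[0.05,0.01,0.09],"rot":[0,0,0],"fingers":0.7},
    {"dp":[0.05,0.01,0.09],"rot":[0,0,0],"fingers":0.7},
    {"dp":[0.06,0.01,0.09],"rot":[0,0,0],"fingers":0.7},
    {"dp":[0.06,0.01,0.09],"rot":[0,0,0],"fingers":0.7},
    {"dp":[0.06,0.01,0.08],"rot":[0,0,0],"fingers":0.7},
    {"dp":[0.06,0,0.09],"rot":[0,0,0],"fingers":0.7}
  ]
}}

```text
clock: 7.08
position: [0.5428, -0.0454, 0.2496]
tcp_rot: [-0.076, 0.997, 0.001, -0.0]
contact_force: [-1.7, 5.6, -2.0]
gripper_width: 0.0433
grasp_force: 26.0
```

```bash
python3 st.py 34
```

```text
t 7.075 tcp [ 0.5428 -0.0454  0.2496] F [-1.7065  5.5652 -1.9964] M [ 1.0175  0.5999 -0.0089] w 0.04334138209573341 g 26.020184755325317
toolY heading 98.71269559986914 toolZ [-0.001   0.0019 -1.    ] lid 33.659748448519906 radius 0.2388109942430979 lat -0.001419969877449835 j [-0.3196  0.3193  0.4927  1.5403 -0.1556  1.322   1.9134]
34 [ 0.5437 -0.0438  0.2505] dp [0.015  0.0263 0.0153]
```

{"name": "play_rows", "arguments": {
  "commands": [
    {"dp":[0.06,0.02,0.08],"rot":[0,0,0],"fingers":0.7},
    {"dp":[0.07,0.02,0.08],"rot":[0,0,0],"fingers":0.7},
    {"dp":[0.07,0.02,0.07],"rot":[0,0,0],"fingers":0.7},
    {"dp":[0.07,0.01,0.08],"rot":[0,0,0],"fingers":0.7},
    {"dp":[0.07,0.01,0.08],"rot":[0,0,0],"fingers":0.7},
    {"dp":[0.07,0.01,0.07],"rot":[0,0,0],"fingers":0.7},
    {"dp":[0.08,0.01,0.07],"rot":[0,0,0],"fingers":0.7},
    {"dp":[0.07,0.01,0.07],"rot":[0,0,0],"fingers":0.7}
  ]
}}

```text
clock: 8.07
position: [0.5771, -0.0399, 0.2857]
tcp_rot: [-0.076, 0.997, -0.0, 0.0]
contact_force: [-1.6, 2.6, -1.6]
gripper_width: 0.0436
grasp_force: 26.0
```

```bash
python3 st.py 46
python3 - <<'E'
from plan import rows
rows([47,48,49,50,51,52,53,54,55,56,57,58,59,60,61,62,63,64,64.6,65],46)
E
```

```text
t 8.075 tcp [ 0.5771 -0.0399  0.2857] F [-1.5772  2.6089 -1.6342] M [0.6222 0.5542 0.0424] w 0.04364389928770512 g 26.02026790380478
toolY heading 98.67323357149944 toolZ [ 0.0008 -0.     -1.    ] lid 45.71930489232702 radius 0.238221403825443 lat -0.0012576834418704663 j [-0.304   0.3758  0.4926  1.3783 -0.1764  1.43    1.9061]
46 [ 0.5776 -0.0386  0.2866] dp [0.0087 0.0226 0.0158]
47 [0.05, 0.01, 0.04]
48 [0.06, 0.01, 0.05]
49 [0.05, 0.0, 0.04]
50 [0.05, 0.01, 0.04]
51 [0.06, 0.01, 0.04]
52 [0.06, 0.01, 0.04]
53 [0.05, 0.01, 0.04]
54 [0.06, 0.01, 0.04]
55 [0.06, 0.01, 0.04]
56 [0.06, 0.01, 0.03]
57 [0.06, 0.01, 0.04]
58 [0.06, 0.0, 0.03]
59 [0.06, 0.01, 0.03]
60 [0.06, 0.01, 0.03]
61 [0.06, 0.01, 0.03]
62 [0.06, 0.01, 0.03]
63 [0.07, 0.01, 0.03]
64 [0.06, 0.01, 0.03]
64.6 [0.04, 0.01, 0.01]
65 [0.02, 0.0, 0.01]
```

{"name": "play_rows", "arguments": {
  "commands": [
    {"dp":[0.05,0.01,0.04],"rot":[0,0,0],"fingers":0.7},
    {"dp":[0.06,0.01,0.05],"rot":[0,0,0],"fingers":0.7},
    {"dp":[0.05,0,0.04],"rot":[0,0,0],"fingers":0.7},
    {"dp":[0.05,0.01,0.04],"rot":[0,0,0],"fingers":0.7},
    {"dp":[0.06,0.01,0.04],"rot":[0,0,0],"fingers":0.7},
    {"dp":[0.06,0.01,0.04],"rot":[0,0,0],"fingers":0.7},
    {"dp":[0.05,0.01,0.04],"rot":[0,0,0],"fingers":0.7},
    {"dp":[0.06,0.01,0.04],"rot":[0,0,0],"fingers":0.7}
  ]
}}

```text
clock: 9.07
position: [0.6032, -0.0358, 0.3053]
tcp_rot: [-0.076, 0.997, -0.0, 0.0]
contact_force: [-1.3, 2.9, -2.5]
gripper_width: 0.0435
grasp_force: 25.9
```

{"name": "play_rows", "arguments": {
  "commands": [
    {"dp":[0.06,0.01,0.04],"rot":[0,0,0],"fingers":0.7},
    {"dp":[0.06,0.01,0.03],"rot":[0,0,0],"fingers":0.7},
    {"dp":[0.06,0.01,0.04],"rot":[0,0,0],"fingers":0.7},
    {"dp":[0.06,0,0.03],"rot":[0,0,0],"fingers":0.7},
    {"dp":[0.06,0.01,0.03],"rot":[0,0,0],"fingers":0.7},
    {"dp":[0.06,0.01,0.03],"rot":[0,0,0],"fingers":0.7},
    {"dp":[0.06,0.01,0.03],"rot":[0,0,0],"fingers":0.7}
  ]
}}

```text
clock: 9.95
position: [0.6283, -0.0319, 0.3194]
tcp_rot: [-0.076, 0.997, 0.0, 0.0]
contact_force: [-1.0, 3.9, 1.4]
gripper_width: 0.0435
grasp_force: 26.1
```

```bash
python3 st.py 61 65
python3 - <<'E'
import cv2,numpy as np
from rig import eyes
from st import *
from fit import proj,T
a=np.radians(61)
o,t=show()
out=[]
for n in("scene","side"):
    c_=eyes.get_image(n); im=c_["frame"][:,:,::-1].copy()
    q=proj(c_,arc(50))[0].astype(int); x0,y0=q-[65,75]; im=cv2.resize(im[y0:y0+150,x0:x0+130],None,fx=3,fy=3,interpolation=cv2.INTER_CUBIC)
    # lid edges at 61 deg: side profile corners (chest frame, relative to hinge)
    for ang,col in((61,(0,0,255)),(56,(255,0,255))):
        r=np.radians(ang)
        for y in(-.2,.2):
            L=np.array([[-.192,0],[-.192,.03],[-.002,.03],[-.002,0]])
            X=np.array([[.097+u*np.cos(r)+w*np.sin(r),y,.105-u*np.sin(r)+w*np.cos(r)] for u,w in L])
            k=np.round((proj(c_,T(P,X))+.5-[x0,y0])*3).astype(np.int32); cv2.polylines(im,[k],True,col,1)
    out.append(im)
cv2.imwrite("pics/chk.png",np.hstack(out))
E
```

```text
t 9.95 tcp [ 0.6283 -0.0319  0.3194] F [-1.0165  3.9191  1.4312] M [0.8863 0.6156 0.1018] w 0.043536456620040916 g 26.101873219013214
toolY heading 98.689131130992 toolZ [ 0.0003  0.0005 -1.    ] lid 60.63200068534965 radius 0.2381107192842172 lat -0.001084341947415966 j [-0.264   0.4852  0.4876  1.1423 -0.2208  1.5634  1.8986]
61 [ 0.6293 -0.0306  0.3204] dp [0.0174 0.021  0.0164]
65 [ 0.6444 -0.0283  0.327 ] dp [0.269  0.0598 0.1266]
scene 9276.0
side 5990.0
t 9.95 tcp [ 0.6283 -0.0319  0.3194] F [-1.0165  3.9191  1.4312] M [0.8863 0.6156 0.1018] w 0.043536456620040916 g 26.101873219013214
toolY heading 98.689131130992 toolZ [ 0.0003  0.0005 -1.    ] lid 60.63200068534965 radius 0.2381107192842172 lat -0.001084341947415966 j [-0.264   0.4852  0.4876  1.1423 -0.2208  1.5634  1.8986]
```

View pics/chk.png

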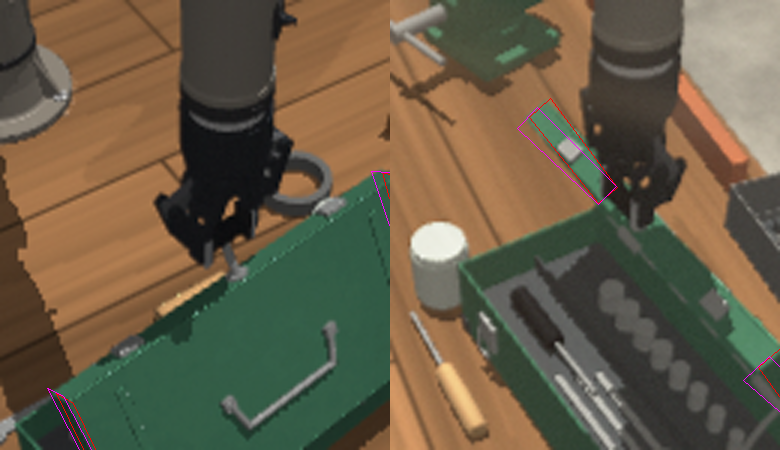

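The side view shows the lid end cap at about (570,140), on the red 61° outline, and the gripper is still on the pull. I'll raise it the last four degrees.

{"name": "play_rows", "arguments": {
  "commands": [
    {"dp":[0.06,0.01,0.03],"rot":[0,0,0],"fingers":0.7},
    {"dp":[0.07,0.01,0.03],"rot":[0,0,0],"fingers":0.7},
    {"dp":[0.06,0.01,0.03],"rot":[0,0,0],"fingers":0.7},
    {"dp":[0.05,0.01,0.02],"rot":[0,0,0],"fingers":0.7},
    {"dp":[0.03,0,0.01],"rot":[0,0,0],"fingers":0.7},
    {"dp":[0,0,0],"rot":[0,0,0],"fingers":0.7},
    {"dp":[0,0,0],"rot":[0,0,0],"fingers":0.7}
  ]
}}

```text
clock: 10.92
position: [0.6445, -0.0293, 0.3265]
tcp_rot: [-0.076, 0.997, 0.0, 0.0]
contact_force: [-1.6, 5.9, 1.5]
gripper_width: 0.0432
grasp_force: 27.0
```

```bash
python3 st.py 65
python3 - <<'E'
from plan import rows
rows([64.5,63.5,62.5,61.5,60.5,59.5,58.5,57.5,56.5,55.5,54.5,53.5,52.5,51.5,50.5,49.5,48.7,48,47.5],65)
E
```

```text
t 10.925 tcp [ 0.6445 -0.0293  0.3265] F [-1.6083  5.9103  1.4915] M [ 1.0419  0.5977 -0.0049] w 0.043187652743689284 g 27.011688351631165
toolY heading 98.6930160940837 toolZ [ 0.0006  0.0007 -1.    ] lid 64.93037894977175 radius 0.23803046575998862 lat -0.001059768628853661 j [-0.249   0.5233  0.4849  1.0674 -0.236   1.6009  1.8943]
65 [ 0.6444 -0.0283  0.327 ] dp [-0.0009  0.0177  0.0086]
64.5 [-0.03, 0.0, -0.01]
63.5 [-0.07, -0.01, -0.03]
62.5 [-0.06, -0.01, -0.03]
61.5 [-0.06, -0.01, -0.03]
60.5 [-0.06, -0.01, -0.03]
59.5 [-0.06, -0.01, -0.03]
58.5 [-0.06, -0.01, -0.03]
57.5 [-0.07, -0.01, -0.03]
56.5 [-0.05, -0.01, -0.03]
55.5 [-0.06, -0.01, -0.04]
54.5 [-0.06, -0.01, -0.04]
53.5 [-0.06, -0.01, -0.03]
52.5 [-0.06, -0.01, -0.04]
51.5 [-0.05, -0.01, -0.04]
50.5 [-0.06, 0.0, -0.04]
49.5 [-0.06, -0.01, -0.04]
48.7 [-0.04, -0.01, -0.04]
48 [-0.04, -0.01, -0.03]
47.5 [-0.02, 0.0, -0.02]
```

{"name": "play_rows", "arguments": {
  "commands": [
    {"dp":[-0.03,0.01,-0.01],"rot":[0,0,0],"fingers":0.7},
    {"dp":[-0.07,0,-0.03],"rot":[0,0,0],"fingers":0.7},
    {"dp":[-0.06,-0.01,-0.03],"rot":[0,0,0],"fingers":0.7},
    {"dp":[-0.06,-0.01,-0.03],"rot":[0,0,0],"fingers":0.7},
    {"dp":[-0.06,-0.01,-0.03],"rot":[0,0,0],"fingers":0.7},
    {"dp":[-0.06,-0.01,-0.03],"rot":[0,0,0],"fingers":0.7},
    {"dp":[-0.06,-0.01,-0.03],"rot":[0,0,0],"fingers":0.7},
    {"dp":[-0.07,-0.01,-0.03],"rot":[0,0,0],"fingers":0.7}
  ]
}}

```text
clock: 11.92
position: [0.6159, -0.0338, 0.3127]
tcp_rot: [-0.075, 0.997, -0.001, 0.0]
contact_force: [1.3, -0.3, 0.0]
gripper_width: 0.0435
grasp_force: 27.0
```

{"name": "play_rows", "arguments": {
  "commands": [
    {"dp":[-0.05,-0.01,-0.03],"rot":[0,0,0],"fingers":0.7},
    {"dp":[-0.06,-0.01,-0.04],"rot":[0,0,0],"fingers":0.7},
    {"dp":[-0.06,-0.01,-0.04],"rot":[0,0,0],"fingers":0.7},
    {"dp":[-0.06,-0.01,-0.03],"rot":[0,0,0],"fingers":0.7},
    {"dp":[-0.06,-0.01,-0.04],"rot":[0,0,0],"fingers":0.7},
    {"dp":[-0.05,-0.01,-0.04],"rot":[0,0,0],"fingers":0.7},
    {"dp":[-0.06,0,-0.04],"rot":[0,0,0],"fingers":0.7}
  ]
}}

```text
clock: 12.8
position: [0.592, -0.0375, 0.2972]
tcp_rot: [-0.075, 0.997, -0.001, 0.0]
contact_force: [1.9, -3.4, 0.2]
gripper_width: 0.0435
grasp_force: 27.0
```

```bash
python3 st.py 47.5
```

```text
t 12.8 tcp [ 0.592  -0.0375  0.2972] F [ 1.8995 -3.3516  0.1931] M [-0.6972 -0.5729  0.1567] w 0.04349494799189728 g 27.040849328041077
toolY heading 98.61145007564221 toolZ [ 0.0004 -0.0016 -1.    ] lid 50.281361917861055 radius 0.23787846422194922 lat -0.00113494747522868 j [-0.2956  0.4057  0.4928  1.31   -0.1873  1.4708  1.9026]
47.5 [ 0.5824 -0.0379  0.2906] dp [-0.1599 -0.0055 -0.1095]
```

{"name": "play_rows", "arguments": {
  "commands": [
    {"dp":[-0.06,-0.02,-0.04],"rot":[0,0,0],"fingers":0.7},
    {"dp":[-0.05,-0.01,-0.03],"rot":[0,0,0],"fingers":0.7},
    {"dp":[-0.03,-0.01,-0.03],"rot":[0,0,0],"fingers":0.7},
    {"dp":[-0.02,0,-0.01],"rot":[0,0,0],"fingers":0.7},
    {"dp":[0,0,0],"rot":[0,0,0],"fingers":0.7},
    {"dp":[0,0,0],"rot":[0,0,0],"fingers":0.7},
    {"dp":[0,0,0],"rot":[0,0,0],"fingers":0.7},
    {"dp":[0,0,0],"rot":[0,0,0],"fingers":0.7}
  ]
}}

```text
clock: 13.8
position: [0.5829, -0.039, 0.2904]
tcp_rot: [-0.075, 0.997, -0.0, 0.0]
contact_force: [4.1, -2.8, -3.4]
gripper_width: 0.0436
grasp_force: 26.7
```

```bash
python3 st.py 47.5
python3 - <<'E'
import cv2,numpy as np
from rig import eyes
from st import *
from fit import proj,T
out=[]
for n in("scene","side"):
    c_=eyes.get_image(n); im=c_["frame"][:,:,::-1].copy()
    q=proj(c_,arc(40))[0].astype(int); x0,y0=q-[65,90]; im=cv2.resize(im[y0:y0+150,x0:x0+130],None,fx=3,fy=3,interpolation=cv2.INTER_CUBIC)
    r=np.radians(47.5)
    for y in(-.2,.2):
        L=np.array([[-.192,0],[-.192,.03],[-.002,.03],[-.002,0]])
        X=np.array([[.097+u*np.cos(r)+w*np.sin(r),y,.105-u*np.sin(r)+w*np.cos(r)] for u,w in L])
        k=np.round((proj(c_,T(P,X))+.5-[x0,y0])*3).astype(np.int32); cv2.polylines(im,[k],True,(0,0,255),1)
    out.append(im)
cv2.imwrite("pics/end.png",np.hstack(out))
E
```

```text
t 13.8 tcp [ 0.5829 -0.039   0.2904] F [ 4.1031 -2.7546 -3.4086] M [-0.5956 -1.1493  0.0745] w 0.04361192780703153 g 26.719433069229126
toolY heading 98.65655521751071 toolZ [ 0.0007 -0.0004 -1.    ] lid 47.52671362275119 radius 0.23809199456962807 lat -0.0011985840085396923 j [-0.301   0.3872  0.4931  1.3517 -0.1808  1.4463  1.9051]
47.5 [ 0.5824 -0.0379  0.2906] dp [-0.0084  0.0189  0.0038]
scene 9276.0
side 5990.0
```

View pics/end.png

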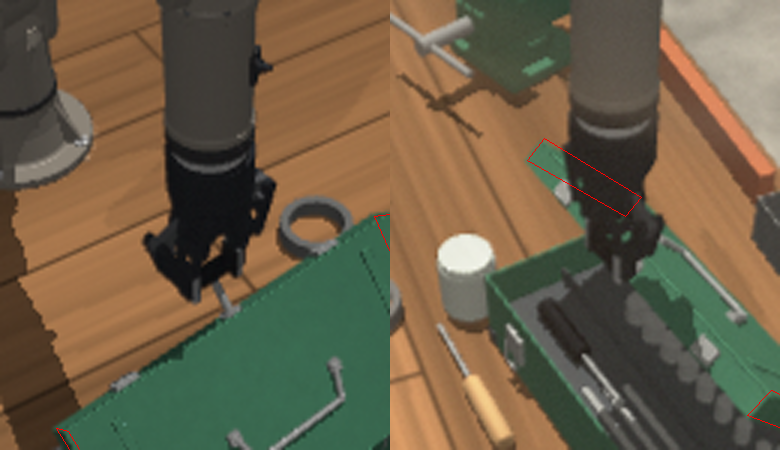

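The final view shows the lid corners on the 47.5° outline, at about (58,428) in the left half and (545,138) in the right. The pull is still gripped and the bystanders in view haven't moved. The lid is still, so I'm handing in.

```bash
python3 st.py; python3 -c "
from rig import job,status
print(abs(status.observe()['qvel']).max()); print(job.hand_in())"
```

```text
t 13.9 tcp [ 0.5829 -0.039   0.2903] F [ 5.5738 -3.1703 -4.3853] M [-0.5886 -1.1334  0.0809] w 0.04335120535043483 g 26.71923190355301
toolY heading 98.65782387712932 toolZ [ 0.0006 -0.0004 -1.    ] lid 47.51420926274474 radius 0.23805140653925747 lat -0.0011597899817965343 j [-0.3011  0.3873  0.4931  1.3517 -0.1809  1.4463  1.9051]
0.0024697137269927595
the job is handed in; nothing more can be done
None
```

The job is handed in: I lifted the lid to about 65°, eased it back and held it still at about 47.5°, 7.5° below the nominal 55° balance point, with the pull still gripped at about 27 N.

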